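Let the mixing head down onto the pail with the hand-cranked rack lift

ROBOT

A 6-joint arm with a two-finger parallel gripper is mounted at the origin on the work surface. World frame = base frame: x ahead of the robot, y to its left, z up, the work surface at z = 0. Lengths are in m, angles in rad, forces in N, time in s.
With the tool pointing down it reaches from about 0.4 to 0.825 m from the base axis. Payload 7 kg.
Tool frame: the origin (TCP) lies at the very end of the fingers, on their centre line; the grasp point (between the pads) lies 19 mm behind it; z points along the fingers, y is the line along which they close (so a half turn about z gives the same grasp; the last joint's range is limited). The gripper opens to 85 mm and grips with 20 to 120 N. Pads are 22 mm wide; open, the fingers measure 114 mm over their backs; the gripper's body (76 mm by 85 mm) begins 54 mm behind the grasp point. The pads swing forward as they close: fully open they stand 13 mm farther back than shut.
Start: joints at [1.63, 0.359, 0.012, 0, -1.224, -0.288], TCP at [0.153, 0.657, 0.231] pointing down, gripper open.
Joint ranges: [-3.07, 3.07], [-1.43, 2.12], [-1.02, 1.25], [-3.03, 1.67], [-3.05, -0], [-3.03, 3.03]. Speed limits (rad/s): [2.39, 2.39, 3.01, 3.14, 3.14, 3.14].

INTERFACE

Orientations are given as a rotation vector (axis times angle).
In Python, from workcell import env gives the robot as it stands. Calls block until the motion is done:
- env.goto(position, orientation): joint-space move of the TCP to a pose.
- env.move_l(position, frame=None, vel=0.15, until_force=None): straight line of the TCP; frame=None keeps the orientation; vel is the mean speed in m/s. With until_force (N) it stops when the force on the tool has changed by that much, and returns True; else False.
- env.move_joints(angles): joint-space move.
- env.move_gripper(opening, newtons=None): opening from 0.0 (shut) to 1.0 (fully open); newtons is the grip in N (None keeps the last); returns when the fingers have stopped.
- env.sleep(seconds).
- env.inverse_kinematics(position, orientation): joint angles nearest the present ones, or None.
- env.sense(): the state.
- env.snapshot(name): name is "scene" or "top"; returns a dict with "color" (420x560x3 uint8, blue, green, red), "K" (3x3 intrinsics, pixels), "k1" (the pictures are not rectified: a ray, as slopes to the right and down, at radius r is drawn at 1 + k1 r^2 times it, then the intrinsics apply), "R" (3x3) and "t" (3): a world point X has camera coordinates R X + t. Camera axes: x right, y down, z forward; pixel columns grow to the right and rows downward; lengths in m; the calibration is good to about 2 mm. A picture is of the moment at which its call begins. There is no depth.
A pose or a line that the arm cannot do raises env.Unreachable and nothing moves.
- env.sign_off(): hands the job in; it is judged then, once.
The state is a dict: "t": time; "q": joint angles; "joint_vel": joint speeds; "effort": joint torques, N m; "eef_pos": TCP position; "tcp_rot": TCP orientation; "contact_force": force on the tool from outside, world axes, zero at the start; "torque": the same for the moment, N m; "width": opening from 0.0 (shut) to 1.0 (fully open); "finger_force": force on a finger pad.
Only numpy, scipy, OpenCV 4.12 (cv2) and the standard library are available. Lean on these libraries where they do the work, as an engineer would, in place of code of your own. Each camera call takes 0.05 s, during which the arm holds its last target. There are 200 camera calls.

TASK

Lower the mixer's head onto the pail: throw the red pawl lever over as far as it goes, take the load on the crank and wind up just until the pawl springs clear, then let the crank turn back slowly, keeping it in hand all the way, until you feel the splash cover take its own weight on the pail, and only then let go. Never let the crank run, do not wind the cover down hard onto the pail, and leave the pail, the jug, the can and the wrench where they stand.

Things in the scene. Friction and masses are not known exactly. Their poses are not given: they have to be found in the camera images.
- stand: green bench mixer stand, bolted down: base plate 270 x 400 x 18 mm, gear housing (x +-50, y +-48, z 98 to 190 mm). Origin on the bench under the steel rack bar; x from the crank side through the housing, y from the rack bar to the pail, z up. The crank faces -x. The rack bar comes out of the housing's top and carries the head's arm, running to +y, top 278 mm high at the start
- shaft_end (a point): outer end of the level crank shaft, at (-96, 0, 145) mm in the stand's frame; the shaft runs along the stand's x
- grip: black crank handle: round sleeve 28 mm thick, 100 mm long, parallel to the shaft, 95 mm from its axis; turns freely on its pin, so the hand can keep its attitude. Origin at its middle, stand x -150 mm (crank arm's face at -93), x axis along the shaft. Starts 0.83 rad from straight up over the shaft towards +y; winding up moves it on to +y and down (stop after 0.77 rad), lowering over the top to -y
- lever_knob: red ball, 18 mm, on the tip of the pawl lever; origin at its centre, 62 mm from the pawl pin, at the start at (-72, -32, 246) mm in the stand's frame, moving to (-72, -71, 245). Free room for a finger on its +y side; the crank arm turns at stand x -83 to -93 mm
- pawl_lever (a joint): lever on the pawl pin (stand y -50, z 186.5 mm), in rad: 0 with the pawl engaged, leaning 0.30 rad towards the stand's +y; grows as it is thrown over to -y, to the stop at 0.65. It stays where it is left. Takes 5 to 7 N at the knob
- pawl_nose (a point): nose of the brass pawl on top of the ratchet wheel (84 mm, 20 teeth, fixed to the crank). In the stand's frame 182 mm high when engaged, over 200 mm when clear. The pawl lets the crank wind up but not back. A spring joins it to its lever, but the loaded undercut tooth traps it: with the lever thrown it stays in until the crank is wound up about 0.08 rad (8 mm at the handle), then jumps clear
- mixer_head: mixing head, 3.3 to 4.6 kg with arm and rack bar: grey motor over an aluminium splash cover 186 mm across. Moves up and down, 25 mm per rad of the crank, pulling it back with 8 to 13 N at the handle. The cover is clamped by hand on the neck, so it meets the rim with the handle 0.70 to 1.08 rad past straight up on the -y side: feel for it. Origin at stand x 35, y 165 mm, 14 mm under the flange
- pail: white open plastic pail, 172 mm across the rim, 165 mm high, 1.6 kg, in the locating ring on the base plate below the cover. Origin at the centre of its underside, z up to the rim. Once the cover rests on it, pressing on at the handle adds 3.8 times that force on the rim
- jug: white jug with a blue cap, 104 mm thick, 200 mm high, on the bench to the -y side of the stand; origin under its base
- can: orange can, 84 mm thick, 110 mm high, on the bench to the +y side of the stand; origin under its base
- wrench: steel wrench, 170 mm, lying on the base plate behind the housing; origin under its middle
Mind the look-alikes: they are no part of the job. Leave any purple or yellow look-alike of the pail alone.

How it is judged:
On the way, in this order (a step that is already met when the one before it is completed fails the run):
1. the pawl lever is thrown over while the pawl still holds the raised head (value of joint pawl_lever above 0.5 rad and z of pawl_nose in the frame of stand below 0.19 m and z of mixer_head in the frame of pail above 0.205 m), for 0.2 s.
2. the load is taken up on the crank and the pawl has sprung clear, the head still up and the handle in the fingers (z of pawl_nose in the frame of stand above 0.193 m and z of mixer_head in the frame of pail above 0.195 m and contact force between the fingers and grip above 2 N), for 0.2 s.
At the end, for the whole second after the job is handed in: the splash cover lies on the pail's rim with its weight on it (over 15 N; the head is down, its origin less than 176 mm over the pail's base), the crank is still, the pail stands upright within 8 mm of where it was (z of mixer_head in the frame of pail below 0.176 m and contact force between mixer_head and pail above 15 N and linear speed of grip below 0.01 m/s and distance of pail from where it was at the start of the episode below 0.008 m and angle between pail's own z axis and vertical below 0.05 rad); the robot touches nothing.
It fails at once if the crank runs: its handle moves faster than 0.2 m/s (linear speed of grip above 0.2 m/s).
It fails at once if the cover is wound down hard or dropped on the pail: over 80 N (contact force between mixer_head and pail above 80 N).
It fails at once if the jug, the can or the wrench is moved by more than 20 mm or tipped, or the pail moved by more than 10 mm (distance of any of jug, can, wrench from where it was at the start of the episode above 0.02 m or angle between any of jug, can's own z axis and vertical above 0.2 rad or distance of pail from where it was at the start of the episode above 0.01 m).
It also fails if it takes over 72 s, if anything falls off the work surface, if the arm or the gripper's body presses on something with over 40 N, if the wrist force passes 120 N, or if a joint passes its speed limit or range.

## Working session

There is one attempt and no reset: what is moved stays moved. The work goes in short steps, each a Python script; the robot and the scene stay as the last script left them, time stands still between calls to the robot, and variables do not carry over. Pictures are saved under pics/ and viewed, at most 10 in all, crops included, and the job is handed in when it is done.

```bash
mkdir -p pics; ls; python3 - <<'E'
from workcell import env
import cv2,pickle
d={}
for n in("scene","top"):
    s=env.snapshot(n); d[n]=s; cv2.imwrite(f"pics/{n}0.png",cv2.resize(s["color"],(784,588),interpolation=cv2.INTER_CUBIC)); print(n,s["K"],s["k1"],s["R"],s["t"])
pickle.dump(d,open("s0.pkl","wb")); print(env.sense())
E
```

```text
pics
scene [[439.41757056   0.         270.1035957 ]
 [  0.         439.41757056 214.01975431]
 [  0.           0.           1.        ]] -0.08202626552894063 [[-0.42739081  0.90402331  0.00888552]
 [ 0.81566596  0.38982006 -0.42746855]
 [-0.38990529 -0.17544851 -0.90398655]] [ 0.10250714 -0.34772535  1.46518253]
top [[420.20999305   0.         279.96555162]
 [  0.         420.20999305 211.1884021 ]
 [  0.           0.           1.        ]] -0.07011242903331476 [[ 0.01138103 -0.99991202  0.00681395]
 [-0.9942592  -0.0120412  -0.10631861]
 [ 0.1063913  -0.00556482 -0.99430877]] [0.09475437 0.47619791 1.39257786]
{'t': 0.1, 'q': array([ 1.63007746e+00,  3.59286595e-01,  1.11524330e-02, -2.67643893e-04,
       -1.22406564e+00, -2.88079964e-01]), 'joint_vel': array([ 0.00170806, -0.00116644,  0.00047443,  0.00237833, -0.00033124,
       -0.00077064]), 'effort': array([-1.59880503e-03, -5.84766519e+01,  2.94111049e+01,  6.95460230e+00,
       -3.16003665e-03,  8.43848682e-06]), 'eef_pos': array([0.15305023, 0.65699583, 0.23048411]), 'tcp_rot': array([ 3.11962483e+00, -3.58592339e-01, -8.37421322e-06]), 'contact_force': array([ 0.27604902, -0.07882822,  0.17399255]), 'torque': array([-0.08514744,  0.02276053,  0.02269095]), 'finger_force': 0.0, 'width': 1.0017662451247618}
```

View pics/scene0.png

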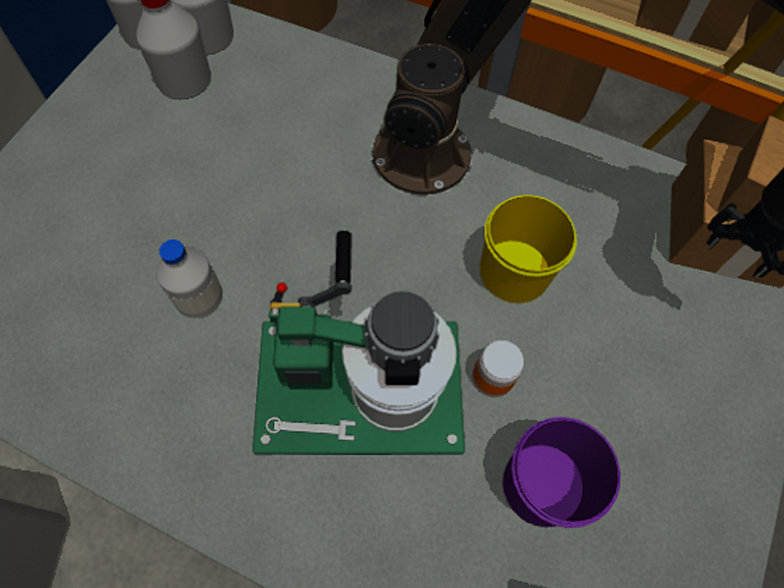

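View pics/top0.png

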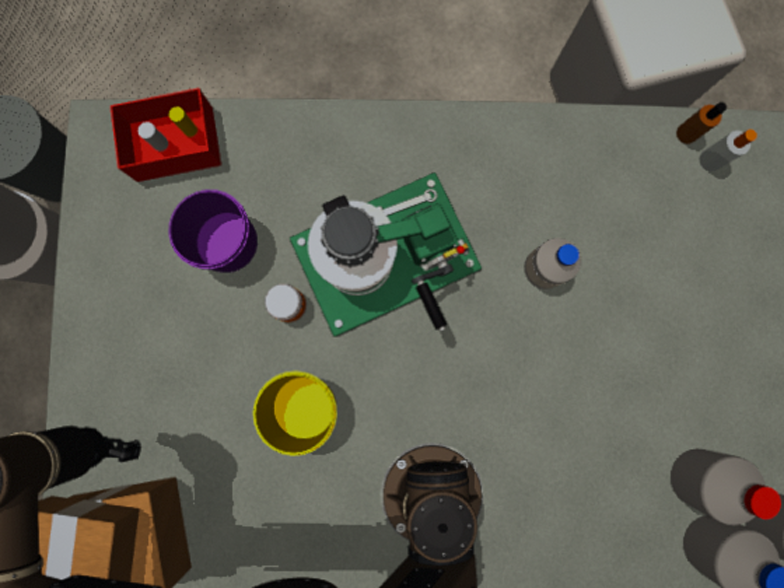

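The first two pictures show one green stand: scene (260,450)–(460,320), top (290,240)–(480,270). The grip is black, at scene (344,257) and top (432,306). The red knob is at scene (282,287) and top (461,249).

Possible confusions:
- **Pail:** the white pail under the cover at scene (397,400). Yellow (525,245) and purple (565,475) are look-alikes.
- **Red knob:** the red bottle cap at scene (155,0) and the red box at top (165,135) are not it.
- **Black grip:** the black gripper parts of the other arm are not it.

Next, close crops.

```bash
python3 - <<'E'
import cv2,pickle
d=pickle.load(open("s0.pkl","rb"))
# scene crop cols 175-335, rows 155-330 ; top crop cols 200-350 rows 120-245
a=d["scene"]["color"][160:280,180:340]; cv2.imwrite("pics/cs.png",cv2.resize(a,None,fx=5,fy=5,interpolation=cv2.INTER_CUBIC))
b=d["top"]["color"][122:242,200:360]; cv2.imwrite("pics/ct.png",cv2.resize(b,None,fx=5,fy=5,interpolation=cv2.INTER_CUBIC))
E
```

```text
(no output)
```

View pics/cs.png

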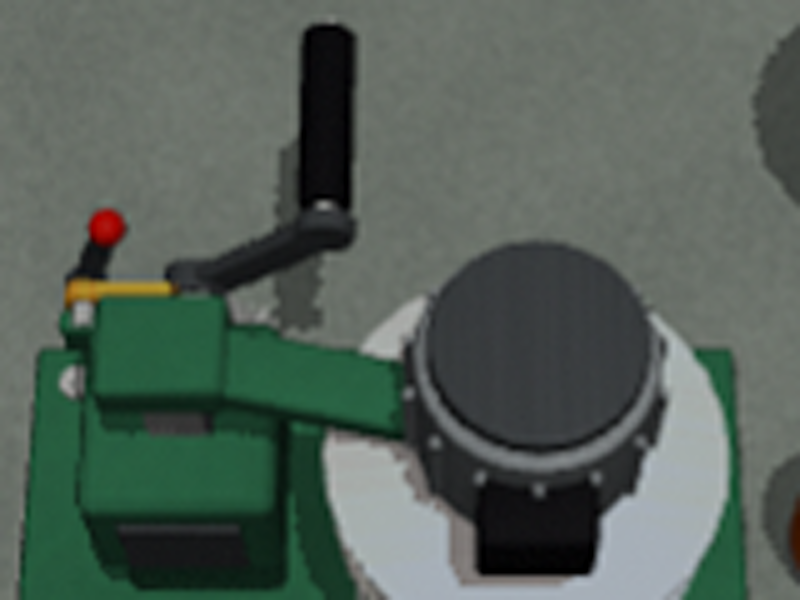

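View pics/ct.png

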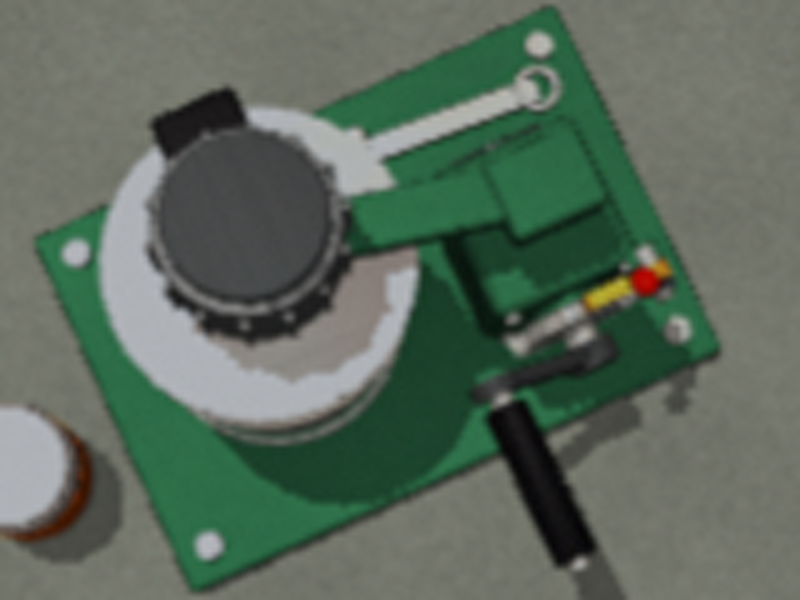

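Both crops confirm the choice. The red knob is at cs (107,228) and ct (646,281). The grip axis runs cs (329,30)→(325,205) and ct (575,560)→(507,405). Plate corners in ct are (553,5), (720,350), (195,592) and (37,240).

```bash
cat > h.py <<'E'
import numpy as np, pickle
from scipy.optimize import least_squares
def proj(s,X):
    c=np.atleast_2d(X)@s["R"].T+s["t"]; u=c[:,:2]/c[:,2:]
    u=u*(1+s["k1"]*(u**2).sum(1,keepdims=True)); return u*[s["K"][0,0],s["K"][1,1]]+s["K"][:2,2]
def T(p,P):
    c,s=np.cos(p[2]),np.sin(p[2]); return np.atleast_2d(P)@np.array([[c,s,0],[-s,c,0],[0,0,1]])+[p[0],p[1],0]
E
python3 - <<'E'
from h import *
d=pickle.load(open("s0.pkl","rb"))
f=lambda l,o:(np.array(l,float)+.5)/5-.5+o
S=f([(107,228),(329,30),(325,205)],(180,160)); Tp=f([(646,281),(575,560),(507,405),(553,5),(720,350),(195,592),(37,240)],(200,122))
a=.83; y,z=.095*np.sin(a),.145+.095*np.cos(a)
P=np.array([(-.072,-.032,.246),(-.2,y,z),(-.1,y,z)])
def r(p):
    C=np.array([(sx*.135+p[3],sy*.2+p[4],.018) for sx,sy in((1,-1),(-1,-1),(-1,1),(1,1))])
    return np.r_[(proj(d["scene"],T(p,P))-S).ravel(),(proj(d["top"],T(p,np.r_[P,C]))-Tp).ravel()]
o=least_squares(r,[.5,0,.4,.03,.1],x_scale=.1); print(o.x); print(o.fun.reshape(-1,2).round(2))
p=o.x; np.save("stand.npy",p)
print("knob,grip,shaft,head",T(p,[(-.072,-.032,.246),(-.15,y,z),(-.096,0,.145),(.035,.165,.2)]).round(4))
# triangulate knob freely and grip mid freely
for i in(0,1,2):
    q=least_squares(lambda X:np.r_[(proj(d["scene"],X)-S[i:i+1]).ravel(),(proj(d["top"],X)-Tp[i:i+1]).ravel()],T(p,P[i:i+1])[0],x_scale=.1); print(q.x.round(4),T(p,P[i:i+1])[0].round(4))
E
```

```text
[0.59910631 0.02137912 0.44759179 0.02618279 0.09484044]
[[-0.51 -0.03]
 [-0.05  1.21]
 [-0.01  0.99]
 [ 0.31  0.56]
 [ 0.5   0.79]
 [-0.52  0.97]
 [ 0.63 -0.7 ]
 [ 1.21 -0.21]
 [-0.5   0.93]
 [-1.32 -0.15]]
knob,grip,shaft,head [[ 0.548  -0.0386  0.246 ]
 [ 0.4335  0.0197  0.2091]
 [ 0.5126 -0.0202  0.145 ]
 [ 0.5592  0.1853  0.2   ]]
[ 0.5489 -0.0368  0.249 ] [ 0.548  -0.0386  0.246 ]
[ 0.3904 -0.      0.2191] [ 0.3885 -0.002   0.2091]
[0.48   0.0414 0.2173] [0.4786 0.0413 0.2091]
```

```bash
cat >> h.py <<'E'
from scipy.spatial.transform import Rotation as R
p=np.load("stand.npy")
W=lambda x,y,z:T(p,[(x,y,z)])[0]
def tool(flip=0,off=0.): # tool down, y along the stand's y
    a=p[2]+off+np.pi*flip; return (R.from_euler("z",a)*R.from_euler("x",np.pi)).as_rotvec()
E
python3 - <<'E'
from h import *
from workcell import env
s=env.sense()
for f in(0,1):
    print("flip",f)
    for n,q in dict(r42=(.15*.42/.675,.657*.42/.675,.42),in42=(.4,-.03,.42),ab=W(-.076,.002,.42),kn=W(-.076,.002,.236),kn2=W(-.076,-.06,.236),gup=W(-.15,.07,.3),g=W(-.15,.07,.186),g1=W(-.15,.095*np.sin(.95),.12+.095*np.cos(.95)),top=W(-.15,0,.217),end=W(-.15,-.085,.165)).items():
        r=env.inverse_kinematics(np.array(q),tool(f)); print(n,np.round(q,3),None if r is None else r.round(2))
E
```

```text
flip 0
r42 [0.093 0.409 0.42 ] [ 1.82 -0.15 -0.15  0.   -1.57  0.2 ]
in42 [ 0.4  -0.03  0.42] [ 2.57 -1.26 -0.18  0.   -2.65 -0.55]
ab [ 0.53 -0.01  0.42] [ 2.75 -1.34  0.04  0.   -2.94 -0.73]
kn [ 0.53  -0.01   0.236] [ 0.35  0.12 -0.3  -0.   -1.16  1.67]
kn2 [ 0.557 -0.066  0.236] [ 0.23  0.17 -0.24 -0.   -1.17  1.79]
gup [0.434 0.02  0.3  ] [ 0.5  -0.1  -0.37  0.   -1.3   1.52]
g [0.434 0.02  0.186] [ 0.5  -0.01 -0.56  0.   -1.02  1.52]
g1 [0.43  0.026 0.175] [ 0.52 -0.01 -0.58  0.   -1.    1.5 ]
top [ 0.464 -0.044  0.217] [ 0.33  0.02 -0.45 -0.   -1.1   1.69]
end [ 0.501 -0.12   0.165] [ 0.15  0.15 -0.43 -0.   -0.99  1.87]
flip 1
r42 [0.093 0.409 0.42 ] [ 1.82 -0.15 -0.15 -0.   -1.57 -2.94]
in42 [ 0.4  -0.03  0.42] [ 0.42 -0.19 -0.18 -0.   -1.58 -1.55]
ab [ 0.53 -0.01  0.42] [ 0.35  0.05  0.04 -0.   -1.56 -1.48]
kn [ 0.53  -0.01   0.236] [ 0.35  0.12 -0.3  -0.   -1.16 -1.48]
kn2 [ 0.557 -0.066  0.236] [ 0.23  0.17 -0.24 -0.   -1.17 -1.36]
gup [0.434 0.02  0.3  ] [ 0.5  -0.1  -0.37 -0.   -1.3  -1.63]
g [0.434 0.02  0.186] [ 0.5  -0.01 -0.56 -0.   -1.02 -1.63]
g1 [0.43  0.026 0.175] [ 0.52 -0.01 -0.58 -0.   -1.   -1.64]
top [ 0.464 -0.044  0.217] [ 0.33  0.02 -0.45 -0.   -1.1  -1.45]
end [ 0.501 -0.12   0.165] [ 0.15  0.15 -0.43  0.   -0.99 -1.27]
```

```bash
python3 - <<'E'
from h import *
from workcell import env
import cv2
a=env.sense()["eef_pos"]
env.move_l(np.array([a[0]*.42/.675,a[1]*.42/.675,.45]),vel=.35)
env.goto(np.array([.40,-.03,.45]),tool(1))
env.move_gripper(0.,40)
s=env.sense(); print(s["t"],s["eef_pos"],s["width"],s["contact_force"],s["q"].round(2))
c=env.snapshot("scene")["color"]; cv2.imwrite("pics/p1.png",cv2.resize(c,(784,588)))
E
```

```text
3.9083 [ 0.39998622 -0.03001056  0.44998884] 0.0022281503007177406 [-0.13675179 -0.34762875 -0.38106952] [ 0.42 -0.18 -0.11 -0.   -1.64 -1.55]
```

View pics/p1.png

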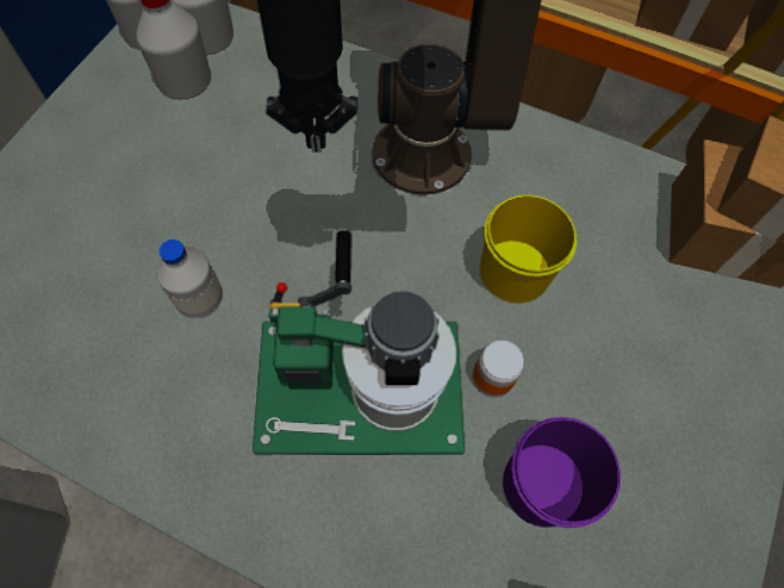

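p1 shows the closed gripper high, to the left of the base, tips at (317,145). The stand is unchanged. The arm's cross link lies to the +y side, so I'll check the motor's top height before going in.

```bash
python3 - <<'E'
from h import *
from workcell import env
import cv2
d=pickle.load(open("s0.pkl","rb"))
for z in(.3,.34,.38,.42): print(z,[(proj(d[n],W(.035,.165,z))*1.4).round() for n in("scene","top")])
env.move_l(W(-.076,.004,.40),vel=.2)
b=env.move_l(W(-.076,.004,.300),vel=.12,until_force=8)
s=env.sense(); print(b,s["t"],s["eef_pos"],s["contact_force"])
c=env.snapshot("scene")["color"]; cv2.imwrite("pics/p2.png",cv2.resize(c[100:310,140:420],(784,588)))
E
```

```text
0.3 [array([[400., 334.]]), array([[350., 238.]])]
0.34 [array([[401., 324.]]), array([[349., 233.]])]
0.38 [array([[402., 312.]]), array([[347., 229.]])]
0.42 [array([[404., 300.]]), array([[346., 224.]])]
False 5.7917 [ 0.52926213 -0.00787886  0.30099237] [-0.10919408  0.3948023   0.38136909]
```

View pics/p2.png

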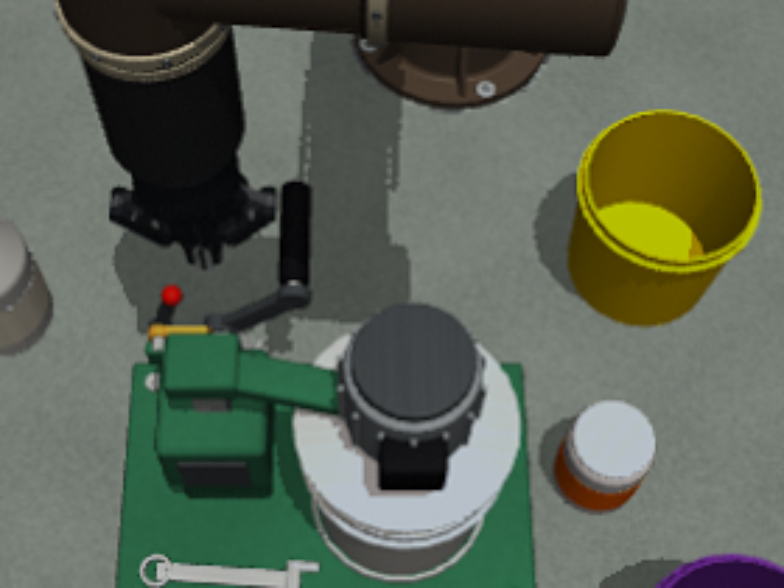

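p2 shows the closed fingertips at (205,260), just +y of the red knob (172,296), with the cross link high above the motor (top about 0.36 m). I'll descend and throw the lever.

```bash
python3 - <<'E'
from h import *
from workcell import env
import cv2
b=env.move_l(W(-.076,.004,.238),vel=.1,until_force=6); print("down",b,env.sense()["eef_pos"])
if not b:
    b=env.move_l(W(-.076,-.056,.239),vel=.03,until_force=15)
    s=env.sense(); c,si=np.cos(p[2]),np.sin(p[2])
    e=s["eef_pos"]-[p[0],p[1],0]; print(b,s["t"],"stand y",-si*e[0]+c*e[1],"x",c*e[0]+si*e[1],s["eef_pos"][2],s["contact_force"])
    env.sleep(.3)
E
```

```text
down False [ 0.52930528 -0.00790252  0.23859841]
True 7.4917 stand y -0.013826559336403792 x -0.07580763856014713 0.2392166058314411 [-1.71338171  2.33344688  5.54045144]
```

```bash
cat >> h.py <<'E'
c_,s_=np.cos(p[2]),np.sin(p[2])
def inS(v,pt=True): # world -> stand
    v=np.array(v)-([p[0],p[1],0] if pt else 0); return np.array([c_*v[0]+s_*v[1],-s_*v[0]+c_*v[1],v[2]])
E
python3 - <<'E'
from h import *
from workcell import env
y=-.0138
for i in range(16):
    y-=.003; b=env.move_l(W(-.076,y,.239),vel=.02,until_force=25)
    s=env.sense(); F=inS(s["contact_force"],False); print(round(y,4),b,inS(s["eef_pos"]).round(4),F.round(1),round(s["t"],2))
    if np.linalg.norm(F)>22 or b: break
E
```

```text
-0.0168 False [-0.076  -0.0163  0.239 ] [0.4 4.5 5.3] 8.12
-0.0198 False [-0.0759 -0.0194  0.2397] [-1.4  7.1  8.9] 8.43
-0.0228 False [-0.0759 -0.0226  0.2403] [-2.9  7.5 13. ] 8.72
-0.0258 False [-0.0755 -0.0257  0.2404] [-2.2  6.8 11.6] 9.03
-0.0288 False [-0.0753 -0.0287  0.2403] [-0.3  5.6 10.6] 9.32
-0.0318 False [-0.0753 -0.0318  0.2403] [-0.3  5.4 10.7] 9.62
-0.0348 False [-0.0753 -0.0348  0.2401] [0.7 5.5 8.9] 9.93
-0.0378 False [-0.0753 -0.0379  0.2402] [0.  4.3 9.9] 10.22
-0.0408 False [-0.0753 -0.0408  0.2401] [0.1 4.5 8.4] 10.53
-0.0438 False [-0.0753 -0.0438  0.2399] [0.6 3.6 7.9] 10.82
-0.0468 False [-0.0754 -0.0467  0.2397] [1.1 4.1 5.8] 11.12
-0.0498 False [-0.0754 -0.0495  0.2393] [0.5 5.3 4.3] 11.43
-0.0528 False [-0.0754 -0.0509  0.239 ] [ 0.1 13.1  6.9] 11.72
-0.0558 False [-0.0754 -0.0516  0.2389] [ 0.9 25.  11.5] 12.03
```

The lever reached its stop: about 38 mm of travel, then the force rose. I'll retreat and go over the handle.

```bash
python3 - <<'E'
from h import *
from workcell import env
import cv2
env.move_l(W(-.076,-.040,.239),vel=.08)
env.move_l(W(-.076,-.036,.31),vel=.12)
env.move_l(W(-.15,.07,.31),vel=.15)
env.move_gripper(1.)
env.sleep(.2); s=env.sense(); print(s["t"],inS(s["eef_pos"]),s["contact_force"])
for n,(r,c) in dict(scene=(150,170),).items():
    k=env.snapshot(n)["color"][130:280,160:360]; cv2.imwrite(f"pics/p3{n}.png",cv2.resize(k,(800,600),interpolation=cv2.INTER_CUBIC))
k=env.snapshot("top")["color"]; cv2.imwrite("pics/p3top.png",cv2.resize(k[142:262,220:380],(800,600),interpolation=cv2.INTER_CUBIC))
E
```

```text
15.1083 [-0.14998702  0.07003002  0.3100301 ] [0.11875368 0.65052907 0.54038767]
```

View pics/p3scene.png

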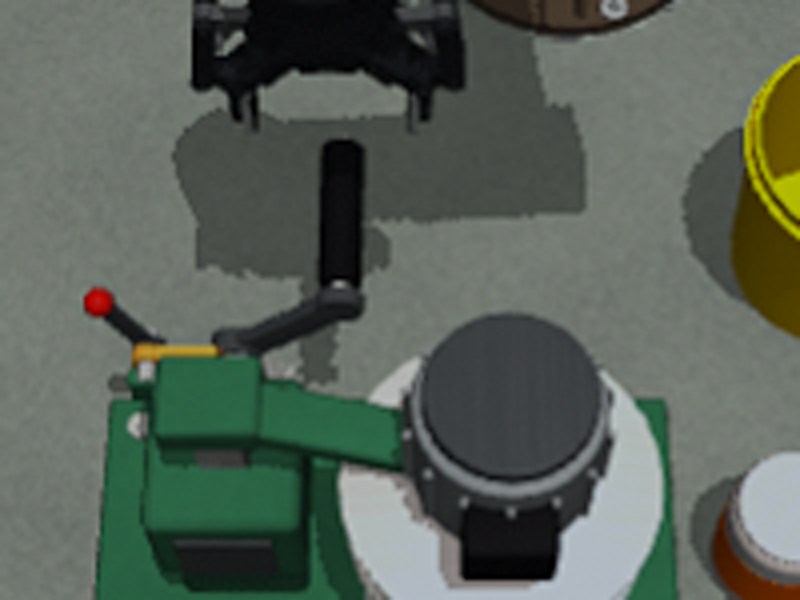

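p3 shows the lever thrown, knob at (98,302), pawl still in, and the open fingers at (245,110) and (420,110), straddling the handle line (342,150). I'll descend and grip.

```bash
python3 - <<'E'
from h import *
from workcell import env
b=env.move_l(W(-.15,.0705,.188),vel=.1,until_force=8)
s=env.sense(); print(b,inS(s["eef_pos"]).round(4),inS(s["contact_force"],0).round(1))
if not b:
    env.move_gripper(0.,25); env.sleep(.2)
    s=env.sense(); print(s["t"],s["width"],s["finger_force"],inS(s["eef_pos"]).round(4),inS(s["contact_force"],0).round(1),s["torque"].round(2))
E
```

```text
False [-0.1496  0.0704  0.1885] [-0.2  0.2  0.1]
17.3333 0.316772176953984 26.71600252389908 [-0.1499  0.0703  0.1881] [ 0.2 -3.9 -0.1] [-1.15 -0.75  0.02]
```

```bash
cat >> h.py <<'E'
def step(env,C,r,th,vel,bias):
    """one arc step to angle th (from up, + to +y) at radius r about C (stand y,z of TCP); returns tangential (winding +), radial force, achieved angle"""
    env.move_l(W(-.15,C[0]+r*np.sin(th),C[1]+r*np.cos(th)),vel=vel)
    s=env.sense(); e=inS(s["eef_pos"]); F=inS(s["contact_force"],0)-bias
    ta=np.arctan2(e[1]-C[0],e[2]-C[1])
    Ft=F[1]*np.cos(th)-F[2]*np.sin(th); Fr=F[1]*np.sin(th)+F[2]*np.cos(th)
    return Ft,Fr,ta,s
E
python3 - <<'E'
from h import *
from workcell import env
import cv2
env.move_gripper(0.,60); env.sleep(.1)
e=inS(env.sense()["eef_pos"]); C=e[1:]-.095*np.array([np.sin(.83),np.cos(.83)]); r=.095; th=.83
bias=np.zeros(3); print("C",C)
for i in range(10):
    th+=.0125; Ft,Fr,ta,s=step(env,C,r,th,.012,bias); r+=np.clip(.00008*Fr,-.0008,.0008)
    print(round(th,3),round(ta,3),"Ft %.1f Fr %.1f r %.4f ff %.0f t %.2f"%(Ft,Fr,r,s["finger_force"],s["t"]))
    if max(abs(Ft),abs(Fr))>45: break
np.save("st.npy",[C[0],C[1],r,th]); env.sleep(.3)
F=env.sense(); print(inS(F["contact_force"],0).round(1))
c=env.snapshot("scene")["color"]; cv2.imwrite("pics/p4.png",cv2.resize(c[160:280,160:320],(800,600),interpolation=cv2.INTER_CUBIC))
E
```

```text
C [0.00027165 0.12395193]
0.842 0.839 Ft -4.7 Fr -2.7 r 0.0948 ff 59 t 17.90
0.855 0.849 Ft -6.9 Fr -0.1 r 0.0948 ff 59 t 18.15
0.867 0.86 Ft -7.3 Fr -0.6 r 0.0947 ff 59 t 18.40
0.88 0.872 Ft -7.4 Fr 1.1 r 0.0948 ff 60 t 18.65
0.892 0.884 Ft -8.0 Fr 0.5 r 0.0949 ff 60 t 18.90
0.905 0.897 Ft -8.0 Fr -0.6 r 0.0948 ff 60 t 19.15
0.917 0.909 Ft -8.6 Fr -0.2 r 0.0948 ff 60 t 19.40
0.93 0.921 Ft -8.0 Fr 1.1 r 0.0949 ff 60 t 19.65
0.942 0.933 Ft -8.6 Fr 0.3 r 0.0949 ff 60 t 19.90
0.955 0.946 Ft -8.5 Fr -1.2 r 0.0948 ff 60 t 20.15
[-2.5 -4.6  6.3]
```

View pics/p4.png

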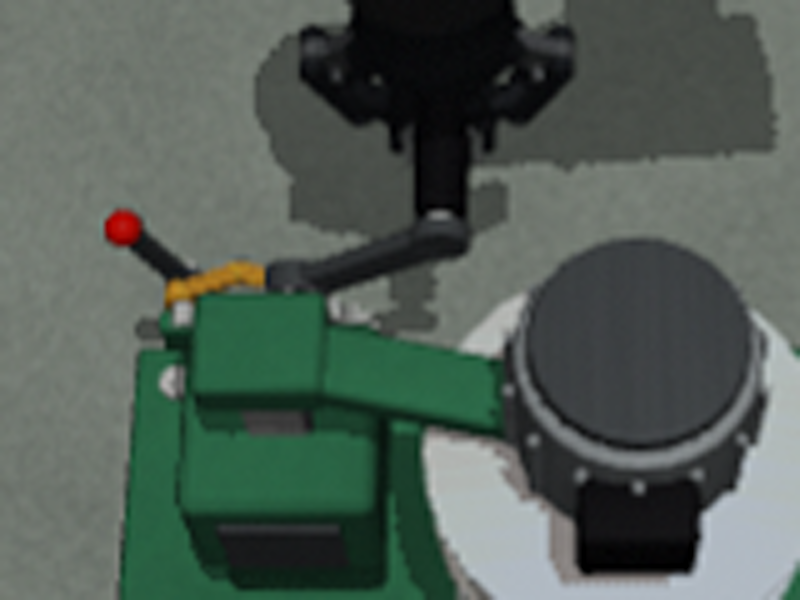

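The brass pawl now stands tilted up and clear at (235,275), with the lever still thrown at (122,228). The handle is in hand carrying about 8.5 N. I'll lower it slowly.

```bash
python3 - <<'E'
from h import *
from workcell import env
c0,c1,r,th=np.load("st.npy"); C=np.array([c0,c1]); base=[]; k=0
while th>-1.2:
    fine=th<=-.60
    th-=.006 if fine else .025
    Ft,Fr,ta,s=step(env,C,r,th,.012 if fine else .035,np.zeros(3)); r+=np.clip(.00008*Fr,-.0008,.0008)
    k+=1
    if fine or k%6==0: print(round(th,3),round(ta,3),"Ft %.1f Fr %.1f r %.4f ff %.0f t %.2f"%(Ft,Fr,r,s["finger_force"],s["t"]))
    if abs(Fr)>40 or abs(Ft)>30 or s["t"]>60: print("guard"); break
    if fine and Ft>-.3: print("rest"); break
np.save("st.npy",[C[0],C[1],r,th])
env.sleep(.3); s=env.sense(); F=inS(s["contact_force"],0); print(F.round(1),"Ft",F[1]*np.cos(th)-F[2]*np.sin(th),s["t"])
E
```

```text
0.805 0.793 Ft -10.3 Fr -0.4 r 0.0948 ff 59 t 22.00
0.655 0.642 Ft -10.3 Fr -1.4 r 0.0946 ff 59 t 23.50
0.505 0.492 Ft -10.7 Fr -0.3 r 0.0945 ff 59 t 25.00
0.355 0.342 Ft -12.2 Fr -0.6 r 0.0942 ff 59 t 26.50
0.205 0.191 Ft -11.2 Fr -0.2 r 0.0941 ff 59 t 28.00
0.055 0.042 Ft -11.9 Fr -1.3 r 0.0939 ff 59 t 29.50
-0.095 -0.107 Ft -10.9 Fr -0.0 r 0.0940 ff 59 t 31.00
-0.245 -0.256 Ft -12.1 Fr -0.8 r 0.0940 ff 59 t 32.50
-0.395 -0.406 Ft -12.3 Fr 0.4 r 0.0941 ff 59 t 34.00
-0.545 -0.556 Ft -11.7 Fr 0.3 r 0.0943 ff 60 t 35.50
-0.626 -0.636 Ft -11.1 Fr 0.8 r 0.0945 ff 60 t 36.50
-0.632 -0.641 Ft -11.8 Fr 0.6 r 0.0945 ff 60 t 36.75
-0.638 -0.647 Ft -11.7 Fr 1.1 r 0.0946 ff 60 t 37.00
-0.644 -0.653 Ft -11.5 Fr 0.6 r 0.0946 ff 60 t 37.25
-0.65 -0.659 Ft -10.8 Fr -0.2 r 0.0946 ff 60 t 37.50
-0.656 -0.665 Ft -10.4 Fr -0.3 r 0.0946 ff 60 t 37.75
-0.662 -0.671 Ft -11.9 Fr 0.0 r 0.0946 ff 60 t 38.00
-0.668 -0.677 Ft -10.4 Fr -0.1 r 0.0946 ff 60 t 38.25
-0.674 -0.683 Ft -11.6 Fr 0.9 r 0.0947 ff 60 t 38.50
-0.68 -0.689 Ft -11.8 Fr -0.2 r 0.0946 ff 60 t 38.75
-0.686 -0.696 Ft -11.2 Fr 0.0 r 0.0946 ff 
[... 1424 characters left out ...]
0 ff 59 t 45.75
-0.854 -0.865 Ft -11.7 Fr -0.4 r 0.0949 ff 59 t 46.00
-0.86 -0.871 Ft -11.9 Fr 0.1 r 0.0949 ff 60 t 46.25
-0.866 -0.877 Ft -11.7 Fr 0.2 r 0.0950 ff 60 t 46.50
-0.872 -0.883 Ft -12.3 Fr 0.0 r 0.0950 ff 60 t 46.75
-0.878 -0.889 Ft -11.3 Fr 0.2 r 0.0950 ff 60 t 47.00
-0.884 -0.895 Ft -12.1 Fr 1.3 r 0.0951 ff 60 t 47.25
-0.89 -0.901 Ft -11.5 Fr -0.8 r 0.0950 ff 60 t 47.50
-0.896 -0.907 Ft -11.3 Fr 0.0 r 0.0950 ff 60 t 47.75
-0.902 -0.908 Ft -10.7 Fr -1.5 r 0.0949 ff 60 t 48.00
-0.908 -0.909 Ft -8.4 Fr -3.9 r 0.0946 ff 60 t 48.25
-0.914 -0.912 Ft -2.5 Fr -3.1 r 0.0943 ff 60 t 48.50
-0.92 -0.914 Ft 2.9 Fr -2.5 r 0.0941 ff 60 t 48.75
rest
[-3.6  4.3  0.9] Ft 3.3205745105412485 49.05
```

The load dropped sharply at about −0.91 rad, so the cover rests on the pail. I'll ease off the small overpress, release and withdraw.

```bash
python3 - <<'E'
from h import *
from workcell import env
c0,c1,r,th=np.load("st.npy"); C=np.array([c0,c1])
Ft,Fr,ta,s=step(env,C,r,th+.004,.01,np.zeros(3)); print("Ft",round(Ft,1),Fr)
env.move_gripper(.6); env.move_gripper(1.); e=env.sense(); print(e["t"],inS(e["eef_pos"]).round(3),inS(e["contact_force"],0).round(1))
b=env.move_l(e["eef_pos"]+[0,0,.16],vel=.1,until_force=8)
env.sleep(.2); e=env.sense(); print(b,e["t"],e["contact_force"].round(1))
import cv2
c=env.snapshot("scene")["color"]; cv2.imwrite("pics/p5.png",cv2.resize(c[130:340,140:420],(784,588)))
E
```

```text
Ft 2.1 -1.4359727833365445
50.1 [-0.15  -0.074  0.181] [-0.4 -0.4 -0. ]
False 52.05 [-0.8  0.7  0.7]
```

View pics/p5.png

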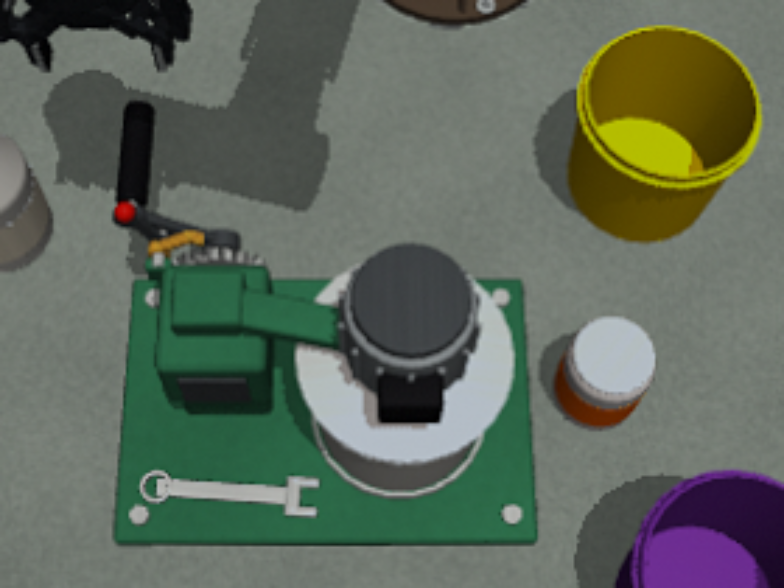

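The picture shows the cover down on the pail at (405,370), the handle at rest on the -y side (137,150), the gripper clear of everything, and the other objects in place.

```bash
python3 -c "
from workcell import env
print(env.sign_off())"
```

```text
the job is handed in; nothing more can be done
None
```

The job is handed in at about 52 s: the pawl was thrown and sprung clear, the head was lowered in hand until the cover rested on the pail, and then the handle was let go; the sign-off gave no verdict.

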